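Pump up the sorting board's vacuum foot

ROBOT

A 6-joint arm with a two-finger parallel gripper is mounted at the origin on the work surface. World frame = base frame: x ahead of the robot, y to its left, z up, the work surface at z = 0. Lengths are in m, angles in degrees, forces in N, time in s.
With the tool pointing down it reaches from about 0.375 to 0.9 m from the base axis. Payload 3.1 kg.
Tool frame: the origin (TCP) lies at the very end of the fingers, on their centre line; the grasp point (between the pads) lies 19 mm behind it (bot.hold_point_z is the z of the grasp point in the tool frame, in m); z points along the fingers, y is the line along which they close (so a half turn about z gives the same grasp; the last joint's range is limited). The gripper opens to 87 mm and grips with 3 to 60 N. Pads are 19 mm wide; open, the fingers measure 117 mm over their backs; the gripper's body (75 mm by 190 mm) begins 51 mm behind the grasp point.
Start: joints at [-75.831, 30.224, 82.088, -0, 67.689, -10.227], TCP at [0.258, -0.569, 0.223] pointing down, gripper open.
Joint ranges: [-176.69, 176.69], [-43.24, 126.21], [12.49, 139.97], [-82, 262], [0, 151.66], [-163.58, 163.58]. Speed limits (degrees/s): [159.86, 159.86, 180, 180, 180, 180].

INTERFACE

Orientations are given as a 3x3 rotation matrix whose columns are the frame's x, y, z axes.
In Python, from rig import bot, capture, camera_model gives the robot as it stands.
- The arm moves only by the tool apply_moves, never from a script. Its argument "plan" is text: rows parted by semicolons, each of 6 numbers parted by spaces: the shift along the tool's x, y, z in units of 0.05 m (1.0 is 0.05 m), then the turn, a rotation vector about the tool's x, y, z in units of 360 degrees (1.0 is 360 degrees). In form: dx dy dz ax ay az; .... A call has 1 to 10 rows; each row shifts and turns the commanded pose from where the row before left it, along the tool's axes as they then stand; what a row does not reach is not made up. A row lasts 1/12 s, in which the tool goes at most 41.7 mm and 7.16 degrees, less where a joint would pass 70% of its speed; a pose out of reach is approached as far as the arm can. A call with a number of a shift or a turn outside -1 to 1 is refused whole. A call with a gripper value outside its range is refused whole. "gripper" is the gripper command: -1 is shut, 1 is fully open, values between are in proportion, set as the call begins (left out, the last holds). The fingers move at their own pace and stop on an object; the grip force is fixed at half the most. Time passes only in rows, so rows that do not move let the fingers close. It gives the time, the measured TCP pose, the force, the opening and the grip force at its end, in the units of the state.
- bot.read_state(): the state, without advancing time (a new reading comes with each control period).
- capture(name): name is "side" or "top"; returns the picture (400x640x3 uint8, red, green, blue); there is no depth.
- camera_model(name): a dict with "vertical_fov" (degrees; the focal length in pixels is half the picture's height over the tangent of half this angle, whatever the lens; pixels are square), "cx", "cy" (the principal point, pixels), "dist" ([k1, k2, p1, p2, k3] as OpenCV has them; the pictures are not rectified), "position" and "rotation" of the camera in the world. Camera axes: x right, y down, z forward; pixel columns grow to the right and rows downward; lengths in m; the calibration is good to about 2 mm. A picture is of the moment at which its call begins. camera_model takes no time and is no camera call.
- bot.hand_in(): hands the job in; it is judged then, once.
The state is a dict: "time_s": time; "joint_positions": joint angles; "qvel": joint speeds; "tau": joint torques, N m; "position": TCP position; "tcp_rot": TCP orientation; "force": force on the tool from outside, world axes, zero at the start; "moment": the same for the moment, N m; "opening": opening from 0.0 (shut) to 1.0 (fully open); "grasp_force": force on a finger pad.
Only numpy, scipy, OpenCV 4.12 (cv2) and the standard library are available. Lean on these libraries where they do the work, as an engineer would, in place of code of your own. Each camera call takes 0.05 s, during which the arm holds its last target. There are 200 camera calls.

TASK

Fix the puzzle sorting board to the table with its vacuum foot: with the fingertips, first shut the vent by pushing its lever all the way over towards the end of the foot where the indicator pin comes out, then press the spring plunger all the way down and let it rise fully, again and again, until the indicator pin pops fully out. Nothing needs gripping: lift nothing, do not touch the pin, and leave the other things on the table where they are. Finish with the vent shut, the plunger up and the hand clear.

Things in the scene. Friction and masses are not known exactly. Their poses are not given: they have to be found in the camera images.
- foot: The vacuum foot, fixed: aluminium housing 190 (x) x 70 (y) x 70 mm high on a rubber sole 215 x 90 mm. The pine board is fixed to its +y side. Origin: centre of its underside on the table, z up, x along the housing to the end face where the indicator pin comes out (x = +95 mm, y = 0, 45 mm up).
- board_mid (a point): Middle of the zinc face of the pine board fixed to the foot (245 x 168 mm, at foot y = +51 to +219 mm), sloping down to the foot's +x from about 115 to 60 mm above the table; a chute and a tin box follow, up to foot x = +260 mm.
- plunger_top (a point): Centre of the flat top of the plunger's mushroom knob (36 mm across, black plastic on a 14 mm steel stem), on the housing at foot x = -45 mm, y = 0. 115 mm above the table when up, 95 mm when fully down; it moves vertically.
- plunger (a joint): How far it is pressed: 0 up, 0.020 m fully down (hard stop). A spring raises it (in under 0.5 s): about 5 N at the start of the stroke, up to 15 N near the end. A full stroke drives the pin out about 11 mm (the first may give less); strokes well short of full may gain nothing, and it must rise fully between strokes.
- pin_tip (a point): Centre of the outer end of the steel indicator pin (10 mm across), which slides out of the foot's +x end face along the foot's x axis, 45 mm above the table. A dark ring on the pin appears outside the face only when it is fully out. Must not be touched.
- pin (a joint): How far the pin has come out: starts between 0 and 0.020 m and stays where pumping has brought it; past about 0.040 m a spring pops it to 0.050 m, fully out (tip 54 mm from the face). Two to five full strokes are needed.
- vent_tip (a point): Centre of the 26 mm black ball on the vent lever (steel rod 10 mm thick). The lever turns about an axis along the foot's y, through x = +20 mm, y = -80 mm, 22 mm above the table (on a 70 x 50 mm block, 25 mm high); the ball's centre lies 70 mm from that axis.
- vent (a joint): Vent lever: 0 leaning 0.5 rad from upright to the foot's -x (open), 1.0 rad leaning 0.5 rad to the foot's +x (shut, at its stop). It starts between 0 and 0.25, moves with a push of about 1 N at the ball and stays where it is left.
- tray: Oval brass tray, 145 x 85 mm, 11 mm high, loose, beyond the pin end. Leave alone.
- tweezer_case: Grey plastic tweezer case, 130 x 26 x 16 mm, loose, on the lever's side of the foot. Leave alone.
- prism: Triangular glass prism paperweight, 60 mm long, 36 mm high, loose, beside the lever block. Leave alone.
- mug: White mug, 80 mm across, 90 mm high, loose. Leave alone.
- glue_jar: Small jar, 48 mm across, 60 mm high, loose. Leave alone.
- piece_box: Open cardboard box for pieces, 110 x 80 x 35 mm, loose, beyond the board. Leave alone.
- pawn: Wooden game pawn, 32 mm across, 58 mm high, loose, beyond the board. Leave alone.

How it is judged:
By the outcome, as a careful person would: the job done as asked, in the order asked, and still so for the second after the job is handed in, with the robot touching nothing.
It also fails if it takes over 46 s, if anything falls off the work surface, if the arm or the gripper's body presses on something with over 40 N, if the wrist force passes 120 N, or if a joint passes its speed limit or range.

## Working session

There is one attempt and no reset: what is moved stays moved. The work goes in short steps, Python scripts to look and compute and a tool call to move; the robot and the scene stay as the last step left them, time stands still between calls to the robot, and variables do not carry over. Pictures are saved under pics/ and viewed, at most 10 in all, crops included, and the job is handed in when it is done.

Besides the shell and the picture viewer there is one more tool, called after "Emit:" by a JSON object that holds its "api" and its "payload". apply_moves: Moves the arm, as the interface text tells. Its arguments: {"type":"object","properties":{"plan":{"type":"string"},"gripper":{"type":"number"}},"required":["plan"]}

```bash
mkdir -p pics; python3 - <<'E'
from rig import bot,capture,camera_model
import cv2
for n in("side","top"):
    cv2.imwrite(f"pics/{n}0.png",capture(n)[:,:,::-1]); print(n,camera_model(n))
s=bot.read_state();print(s["tcp_rot"],s["position"],s["time_s"],s["opening"])
E
```

```text
side {'vertical_fov': 45.91042766105261, 'cx': 322.10235265611584, 'cy': 195.71316498802466, 'dist': array([-0.00651814,  0.        ,  0.        ,  0.        ,  0.        ]), 'position': array([0.37026846, 0.90374303, 0.70416019]), 'rotation': array([[-0.97530188, -0.11686364,  0.18742767],
       [-0.22071526,  0.54802307, -0.80681812],
       [-0.00842698, -0.82825938, -0.56028152]])}
top {'vertical_fov': 51.3256881311739, 'cx': 309.7544315290578, 'cy': 201.62157549186765, 'dist': array([-0.074089,  0.      ,  0.      ,  0.      ,  0.      ]), 'position': array([0.45311612, 0.01932966, 1.06588453]), 'rotation': array([[ 0.01966849, -0.99259492,  0.11986859],
       [-0.99980006, -0.01995866, -0.00122058],
       [ 0.00360396, -0.11982061, -0.99278902]])}
[[ 9.10723723e-01  4.13015859e-01 -4.46885287e-04]
 [ 4.13015927e-01 -9.10721814e-01  1.90298911e-03]
 [ 3.78976502e-04 -1.91766807e-03 -9.99998089e-01]] [ 0.2580125  -0.56853635  0.22166305] 0.1 1.0008031235281258
```

View pics/side0.png

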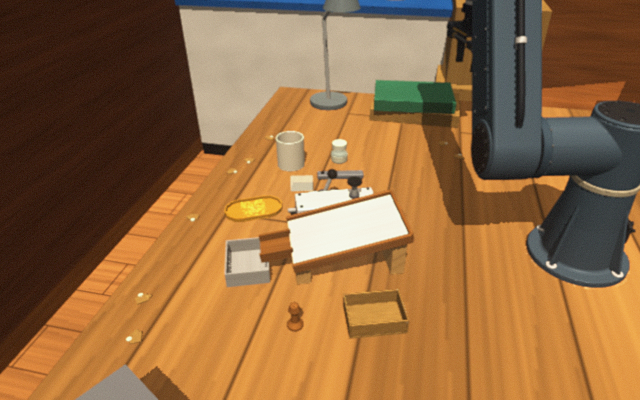

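View pics/top0.png

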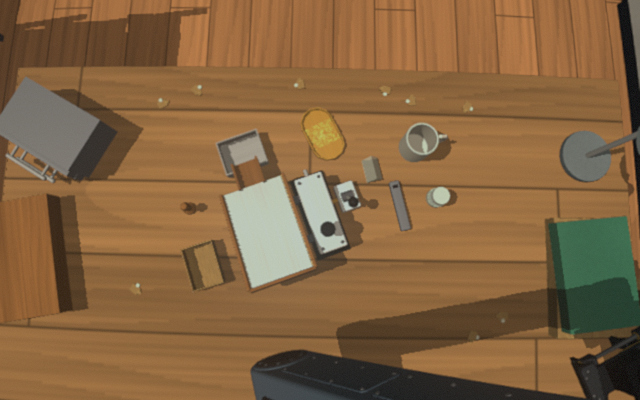

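The top view shows the plunger knob near (328,229), the vent ball near (353,202) and the pin end near (307,173). In the side view the knob is near (354,183), with the lever behind it. I'll zoom in on both.

```bash
python3 - <<'E'
import cv2,numpy as np
a=cv2.imread("pics/top0.png")[150:270,280:400];b=cv2.imread("pics/side0.png")[150:230,270:390]
a=cv2.resize(a,None,fx=4,fy=4,interpolation=2);b=cv2.resize(b,None,fx=4,fy=4,interpolation=2)
b=cv2.copyMakeBorder(b,0,160,0,0,0)
cv2.imwrite("pics/crop0.png",cv2.resize(np.hstack([a,b[:480]]),(800,400)))
E
```

```text
(no output)
```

View pics/crop0.png

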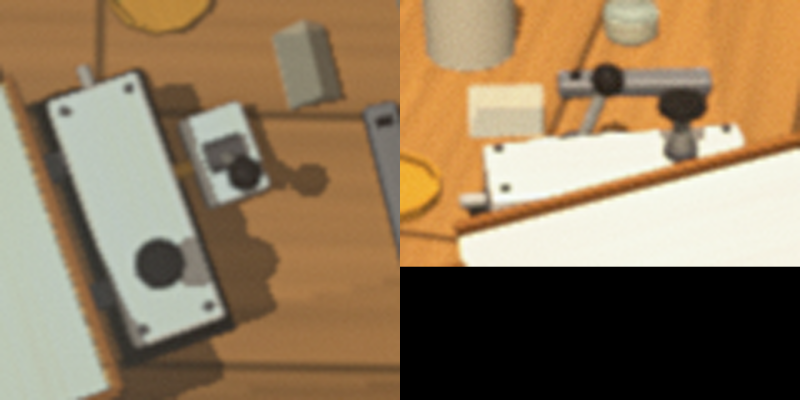

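The crop puts the knob at top (328,229) and side (355,181). The ball is at top (353.2,201.6) and side (332,173.7), and the pin tip at top (305.2,171) and side (289,210.6). Next I'll triangulate these.

```bash
cat > h.py <<'E'
import numpy as np,cv2
from rig import bot,capture,camera_model
def ray(n,p):
    c=camera_model(n);f=200/np.tan(np.radians(c["vertical_fov"]/2))
    K=np.array([[f,0,c["cx"]],[0,f,c["cy"]],[0,0,1]])
    u=cv2.undistortPoints(np.array([[p]],float),K,c["dist"])[0,0]
    d=np.array(c["rotation"])@[*u,1];return np.array(c["position"]),d/np.linalg.norm(d)
def plane(n,p,z):
    o,d=ray(n,p);return o+d*(z-o[2])/d[2]
def tri(a,b):
    o,d=ray("top",a);q,e=ray("side",b)
    t=np.linalg.lstsq(np.c_[d,-e],q-o,rcond=None)[0]
    x,y=o+t[0]*d,q+t[1]*e;return (x+y)/2,np.linalg.norm(x-y)
E
python3 - <<'E'
from h import *
np.set_printoptions(precision=4,suppress=True)
for n,a,b in(("knob",(328,229),(355,181)),("ball",(353.2,201.6),(332.1,173.7)),("pin",(305.2,171),(289,210.6))):print(n,*tri(a,b))
k=plane("top",(328,228.9),.115);print("knob pl",k)
C=[plane("top",(280+x/3.333,150+y/3.333),.07) for x,y in((48,103),(140,71),(228,316),(137,345))]
print(np.array(C))
v=(C[0]+C[1]-C[2]-C[3])[:2];yaw=np.arctan2(v[1],v[0]);ctr=sum(C)/4
print("yaw",np.degrees(yaw),"len",np.linalg.norm(v)/2,"ctr",ctr)
ex=np.array([np.cos(yaw),np.sin(yaw)]);ey=np.array([-ex[1],ex[0]])
print("ex",ex,"ctr from knob",k[:2]+.045*ex)
for t in(ctr[:2],):
  b=tri((353.2,201.6),(332.1,173.7))[0][:2]-t;p=tri((305.2,171),(289,210.6))[0][:2]-t
  kk=k[:2]-t
  print("ball",b@ex,b@ey,"pin",p@ex,p@ey,"knob",kk@ex,kk@ey)
# gripper pose wanted
R=bot.read_state()["tcp_rot"]
print("tool x yaw",np.degrees(np.arctan2(R[1,0],R[0,0])))
E
```

```text
knob [ 0.5062 -0.0248  0.1122] 0.000548178061201911
ball [ 0.5735 -0.0848  0.0879] 0.00033766980241305535
pin [0.6539 0.0311 0.0437] 0.0011937068585783138
knob pl [ 0.506  -0.0247  0.115 ]
[[ 0.6232  0.0563  0.07  ]
 [ 0.6482 -0.0102  0.07  ]
 [ 0.4715 -0.0761  0.07  ]
 [ 0.4497 -0.0113  0.07  ]]
yaw 20.862353416159 len 0.18740679778356262 ctr [ 0.5482 -0.0103  0.07  ]
ex [0.9344 0.3561] ctr from knob [ 0.5481 -0.0087]
ball -0.0028414555733235515 -0.07858854108460915 pin 0.11354296802902651 0.0010126129392695402 knob -0.044519145010155824 0.0015338128119981725
tool x yaw 24.394433834179964
```

Everything agrees with the text: the foot is centred at about (0.548,-0.0095) with yaw 20.9°, the lever is at about 0.17 and the pin is about 14 mm out. First I'll align the tool, close the fingers and travel to beside the lever.

Emit:
{"api": "apply_moves", "payload": {"plan": "0 0 0 0 0 0.0097; 0.425 -0.34 0 0 0 0; 0.425 -0.34 0 0 0 0; 0.425 -0.34 0 0 0 0; 0.425 -0.34 0 0 0 0; 0.425 -0.34 0 0 0 0; 0.425 -0.34 0 0 0 0; 0.425 -0.34 0 0 0 0; 0.425 -0.34 0 0 0 0; 0.425 -0.34 0 0 0 0", "gripper": -1}}

```text
time_s: 0.93
position: [0.3825, -0.3565, 0.2222]
tcp_rot: [[0.934, 0.357, -0.0], [0.357, -0.934, 0.001], [-0.0, -0.001, -1.0]]
force: [0.1, -0.4, -0.6]
opening: 0.324
grasp_force: 0.0
```

Emit:
{"api": "apply_moves", "payload": {"plan": "0.425 -0.34 0 0 0 0; 0.425 -0.34 0 0 0 0; 0.425 -0.34 0 0 0 0; 0.425 -0.34 0 0 0 0; 0.425 -0.34 0 0 0 0; 0.425 -0.34 0 0 0 0; 0.425 -0.34 0 0 0 0; 0.425 -0.34 0 0 0 0; 0.425 -0.34 0 0 0 0; 0 0 0 0 0 0"}}

```text
time_s: 1.77
position: [0.5077, -0.1429, 0.2223]
tcp_rot: [[0.933, 0.361, 0.0], [0.361, -0.933, 0.002], [0.001, -0.002, -1.0]]
force: [-0.3, 0.7, 0.3]
opening: 0.002
grasp_force: 0.0
```

```bash
cat >> h.py <<'E'
def foot():
    s=bot.read_state();y=np.radians(20.86);ex=np.array([np.cos(y),np.sin(y)]);ey=np.array([-ex[1],ex[0]])
    d=s["position"][:2]-np.array([.548,-.0095]);R=s["tcp_rot"]
    print("foot xyz mm",np.round([1e3*(d@ex),1e3*(d@ey),1e3*s["position"][2]],1),"yaw",np.degrees(np.arctan2(R[1,0],R[0,0])),"zax",R[:,2].round(3),"t",s["time_s"],"F",np.round(s["force"],1),"open",s["opening"])
E
python3 -c "
from h import *
foot()"
```

```text
foot xyz mm [ -85.2 -110.3  222.3] yaw 21.138328856874374 zax [ 0.     0.002 -1.   ] t 1.7667 F [-0.3  0.7  0.3] open 0.001715591357899025
```

Emit:
{"api": "apply_moves", "payload": {"plan": "0.4 -0.3 0 0 0 0; 0.4 -0.3 0 0 0 0; 0 0 0.5 0 0 0; 0 0 0.5 0 0 0; 0 0 0.5 0 0 0; 0 0 0.5 0 0 0; 0 0 0.5 0 0 0; 0 0 0.38 0 0 0; 0 0 0 0 0 0; 0 0 0 0 0 0"}}

```text
time_s: 2.6
position: [0.532, -0.1046, 0.0776]
tcp_rot: [[0.934, 0.357, -0.003], [0.357, -0.934, 0.001], [-0.002, -0.002, -1.0]]
force: [0.1, 0.5, 0.1]
opening: 0.007
grasp_force: 0.0
```

```bash
python3 -c "
from h import *
foot()
a=cv2.resize(capture('top')[140:260,280:400,::-1],None,fx=3,fy=3,interpolation=2);b=cv2.resize(capture('side')[120:240,260:400,::-1],None,fx=3,fy=3,interpolation=2)
cv2.imwrite('pics/c1.png',np.hstack([a,b]))"
```

```text
foot xyz mm [-48.8 -83.2  77.6] yaw 20.88658570555518 zax [-0.003  0.001 -1.   ] t 2.6 F [0.1 0.5 0.1] open 0.006507449844918075
```

View pics/c1.png

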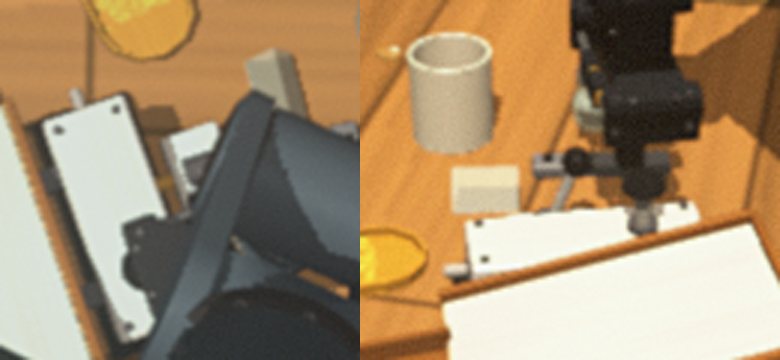

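The fingers hang on the -x side of the ball, with the ball at about (575,160) in the crop and the hand clear of the knob. Next I'll push towards the pin end.

Emit:
{"api": "apply_moves", "payload": {"plan": "0.17 -0.06 0 0 0 0; 0.17 0 0 0 0 0; 0.17 0 0 0 0 0; 0.17 0 0 0 0 0; 0.17 0 0 0 0 0; 0.17 0 0 0 0 0; 0.17 0 0 0 0 0; 0.17 0 0 0 0 0; 0.17 0 0 0 0 0; 0 0 0 0 0 0"}}

```text
time_s: 3.53
position: [0.6053, -0.0739, 0.0783]
tcp_rot: [[0.934, 0.357, 0.002], [0.357, -0.934, -0.0], [0.002, 0.001, -1.0]]
force: [-0.1, -0.1, -0.3]
opening: 0.009
grasp_force: 0.0
```

```bash
python3 -c "
from h import *
foot()"
```

```text
foot xyz mm [ 30.7 -80.6  78.3] yaw 20.945613270232514 zax [ 0.002 -0.    -1.   ] t 3.5333 F [-0.1 -0.1 -0.3] open 0.008792995097791759
```

Emit:
{"api": "apply_moves", "payload": {"plan": "0.06 0 0 0 0 0; 0 0 0 0 0 0"}}

```text
time_s: 3.7
position: [0.6065, -0.0733, 0.0784]
tcp_rot: [[0.934, 0.357, 0.0], [0.357, -0.934, 0.0], [0.0, 0.0, -1.0]]
force: [0.8, 0.4, -0.4]
opening: 0.007
grasp_force: 0.1
```

Emit:
{"api": "apply_moves", "payload": {"plan": "0.06 0 0 0 0 0; 0 0 0 0 0 0"}}

```text
time_s: 3.87
position: [0.6075, -0.0727, 0.0782]
tcp_rot: [[0.934, 0.357, -0.004], [0.357, -0.934, -0.001], [-0.004, -0.001, -1.0]]
force: [-4.5, -3.2, 0.2]
opening: 0.004
grasp_force: 1.8
```

```bash
python3 -c "
from h import *
foot()
b=cv2.resize(capture('side')[120:240,260:400,::-1],None,fx=4,fy=4,interpolation=2)
cv2.imwrite('pics/c2.png',b)"
```

```text
foot xyz mm [ 33.1 -80.3  78.2] yaw 20.940651211025283 zax [-0.004 -0.001 -1.   ] t 3.8667 F [-4.5 -3.2  0.2] open 0.003790742096953441
```

View pics/c2.png

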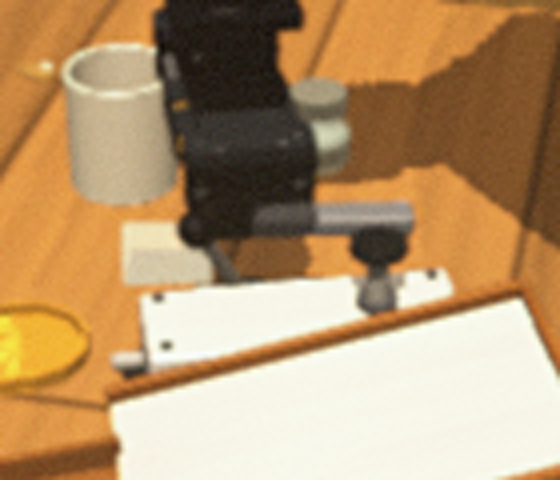

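The lever leans to the pin end with the ball at about (195,228), and the force rises as at a stop. I'll give one more nudge, then back off and rise.

Emit:
{"api": "apply_moves", "payload": {"plan": "0.08 0 0 0 0 0; 0 0 0 0 0 0"}}

```text
time_s: 4.08
position: [0.6079, -0.0723, 0.0781]
tcp_rot: [[0.933, 0.359, -0.011], [0.359, -0.933, -0.002], [-0.011, -0.002, -1.0]]
force: [-10.7, -7.3, 4.4]
opening: 0.003
grasp_force: 6.2
```

Emit:
{"api": "apply_moves", "payload": {"plan": "-0.4 0 0 0 0 0; -0.4 0 0 0 0 0; 0 0 -0.5 0 0 0; 0 0 -0.5 0 0 0; 0 0 -0.6 0 0 0; -0.4 -0.5 0 0 0 0; -0.4 -0.5 0 0 0 0; 0 -0.5 0 0 0 0; 0 0 0 0 0 0; 0 0 0 0 0 0"}}

```text
time_s: 4.92
position: [0.5118, -0.0286, 0.1593]
tcp_rot: [[0.934, 0.358, 0.003], [0.358, -0.934, -0.0], [0.003, 0.001, -1.0]]
force: [0.8, -0.4, -0.0]
opening: 0.004
grasp_force: 0.0
```

```bash
python3 -c "
from h import *
foot()
b=cv2.resize(capture('side')[120:240,260:400,::-1],None,fx=4,fy=4,interpolation=2)
cv2.imwrite('pics/c3.png',b)"
```

```text
foot xyz mm [-40.6  -4.9 159.3] yaw 20.969305000832684 zax [ 0.003 -0.    -1.   ] t 4.9167 F [ 0.8 -0.4 -0. ] open 0.0043286986719462605
```

View pics/c3.png

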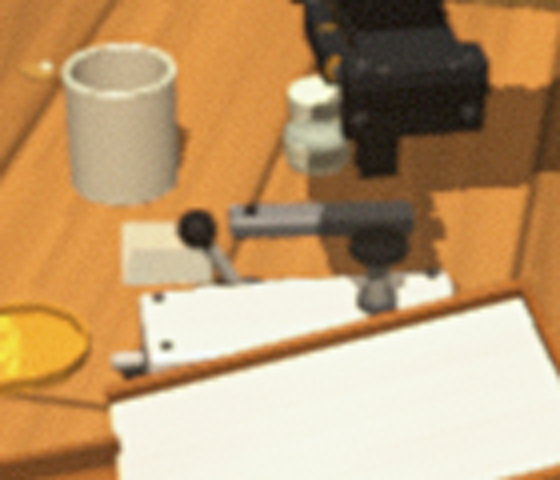

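The lever stays over with the ball at (197,228), and the fingers are above the knob. I'll centre on it and press.

Emit:
{"api": "apply_moves", "payload": {"plan": "-0.09 -0.12 0.2 0 0 0; 0 0 0.3 0 0 0; 0 0 0.28 0 0 0; 0 0 0.15 0 0 0; 0 0 0.15 0 0 0; 0 0 0.15 0 0 0; 0 0 0.1 0 0 0; 0 0 0 0 0 0; 0 0 0 0 0 0"}}

```text
time_s: 5.72
position: [0.5066, -0.0264, 0.0953]
tcp_rot: [[0.934, 0.356, 0.004], [0.356, -0.934, -0.001], [0.003, 0.002, -1.0]]
force: [-5.7, 0.6, 25.2]
opening: 0.002
grasp_force: 12.8
```

Emit:
{"api": "apply_moves", "payload": {"plan": "0 0 0.03 0 0 0; 0 0 0 0 0 0"}}

```text
time_s: 5.88
position: [0.5067, -0.0264, 0.0952]
tcp_rot: [[0.934, 0.357, 0.004], [0.357, -0.934, -0.001], [0.003, 0.003, -1.0]]
force: [-7.6, -0.3, 36.9]
opening: 0.003
grasp_force: 18.5
```

Emit:
{"api": "apply_moves", "payload": {"plan": "0 0 -0.3 0 0 0; 0 0 -0.3 0 0 0; 0 0 0 0 0 0; 0 0 0 0 0 0; 0 0 0 0 0 0; 0 0 0 0 0 0; 0 0 0 0 0 0; 0 0 0 0 0 0"}}

```text
time_s: 6.55
position: [0.5045, -0.0253, 0.1197]
tcp_rot: [[0.934, 0.357, -0.002], [0.357, -0.934, 0.0], [-0.001, -0.001, -1.0]]
force: [0.4, 0.3, 0.3]
opening: 0.0
grasp_force: 0.0
```

```bash
python3 -c "
from h import *
foot()
b=cv2.resize(capture('side')[120:240,260:400,::-1],None,fx=4,fy=4,interpolation=2)
cv2.imwrite('pics/c4.png',b)"
```

```text
foot xyz mm [-46.3   0.7 119.7] yaw 20.902331713647044 zax [-0.002  0.    -1.   ] t 6.55 F [0.4 0.3 0.3] open 0.0003963544232169559
```

View pics/c4.png

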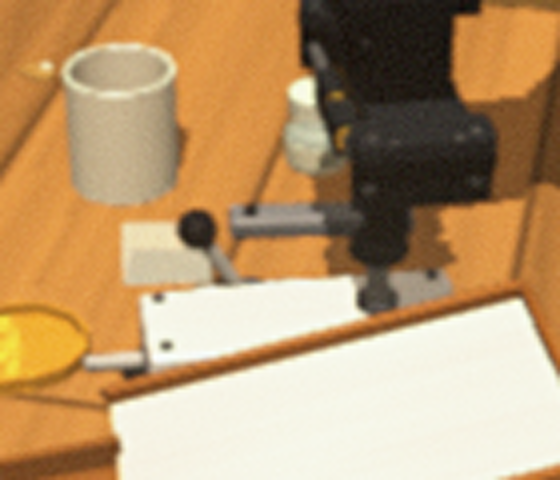

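The pin has lengthened, with its tip now at (85,362) in the crop where it was at about (112,362). The stroke works, so I'll repeat it twice.

Emit:
{"api": "apply_moves", "payload": {"plan": "0 0 0.15 0 0 0; 0 0 0.15 0 0 0; 0 0 0.15 0 0 0; 0 0 0.14 0 0 0; 0 0 0 0 0 0; 0 0 0 0 0 0; 0 0 0 0 0 0"}}

```text
time_s: 7.18
position: [0.5058, -0.0255, 0.0951]
tcp_rot: [[0.934, 0.357, 0.004], [0.357, -0.934, -0.001], [0.003, 0.002, -1.0]]
force: [-6.6, 1.7, 37.1]
opening: 0.004
grasp_force: 18.7
```

Emit:
{"api": "apply_moves", "payload": {"plan": "0 0 -0.3 0 0 0; 0 0 -0.29 0 0 0; 0 0 0 0 0 0; 0 0 0 0 0 0; 0 0 0 0 0 0; 0 0 0 0 0 0; 0 0 0 0 0 0; 0 0 0 0 0 0"}}

```text
time_s: 7.85
position: [0.5043, -0.0252, 0.1196]
tcp_rot: [[0.934, 0.357, -0.002], [0.357, -0.934, 0.001], [-0.002, -0.001, -1.0]]
force: [-0.7, -0.0, -0.2]
opening: 0.003
grasp_force: 0.0
```

Emit:
{"api": "apply_moves", "payload": {"plan": "0 0 0.15 0 0 0; 0 0 0.15 0 0 0; 0 0 0.15 0 0 0; 0 0 0.14 0 0 0; 0 0 0 0 0 0; 0 0 0 0 0 0; 0 0 0 0 0 0"}}

```text
time_s: 8.43
position: [0.5057, -0.0255, 0.0951]
tcp_rot: [[0.934, 0.357, 0.003], [0.357, -0.934, -0.001], [0.003, 0.002, -1.0]]
force: [-6.8, 0.7, 37.8]
opening: 0.006
grasp_force: 19.2
```

Emit:
{"api": "apply_moves", "payload": {"plan": "0 0 -0.3 0 0 0; 0 0 -0.29 0 0 0; 0 0 0 0 0 0; 0 0 0 0 0 0; 0 0 0 0 0 0; 0 0 0 0 0 0; 0 0 0 0 0 0; 0 0 0 0 0 0"}}

```text
time_s: 9.1
position: [0.5043, -0.0252, 0.1196]
tcp_rot: [[0.934, 0.357, -0.002], [0.357, -0.934, 0.001], [-0.002, -0.001, -1.0]]
force: [0.1, -0.1, -1.0]
opening: 0.006
grasp_force: 0.0
```

```bash
python3 -c "
from h import *
foot()
b=cv2.resize(capture('side')[120:240,260:400,::-1],None,fx=4,fy=4,interpolation=2)
cv2.imwrite('pics/c5.png',b)"
```

```text
foot xyz mm [-46.4   0.8 119.6] yaw 20.901126207755443 zax [-0.002  0.001 -1.   ] t 9.1 F [ 0.1 -0.1 -1. ] open 0.006481577996902483
```

View pics/c5.png

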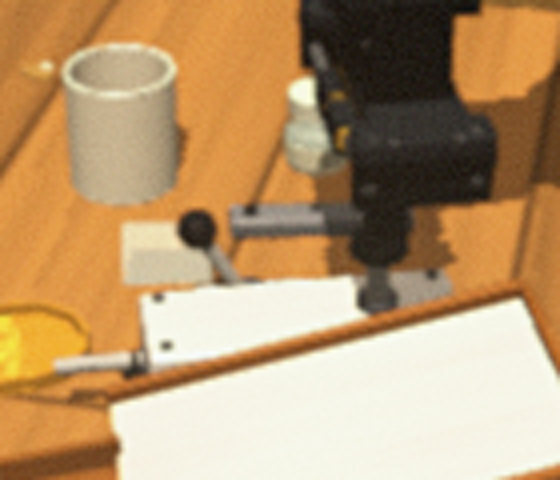

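The pin is longer, with its tip at about (55,367) and what may be the dark ring at (137,362). I'll rise clear and measure with both views.

Emit:
{"api": "apply_moves", "payload": {"plan": "0 0 -0.5 0 0 0; 0 0 -0.6 0 0 0; 0 0 -0.6 0 0 0; -0.6 0.5 0 0 0 0; -0.6 0.5 0 0 0 0; -0.6 0.5 0 0 0 0; -0.6 0.5 0 0 0 0; 0 0 0 0 0 0; 0 0 0 0 0 0; 0 0 0 0 0 0"}}

```text
time_s: 9.98
position: [0.4283, -0.1615, 0.2054]
tcp_rot: [[0.935, 0.356, -0.0], [0.356, -0.935, 0.001], [0.0, -0.001, -1.0]]
force: [-0.2, -0.2, -0.1]
opening: 0.006
grasp_force: 0.0
```

```bash
python3 -c "
from h import *
foot()
y=np.radians(20.86)
for u in ((55,367),(85,363),(112,362),(137,362)):
  p=plane('side',(260+u[0]/4,120+u[1]/4),.045)[:2]-[.548,-.0095];print(u,p@[np.cos(y),np.sin(y)],p@[-np.sin(y),np.cos(y)])
a=cv2.resize(capture('top')[140:220,285:385,::-1],None,fx=4,fy=5,interpolation=2);b=cv2.resize(capture('side')[160:240,260:360,::-1],None,fx=4,fy=5,interpolation=2)
cv2.imwrite('pics/c6.png',np.hstack([a,b]))"
```

```text
foot xyz mm [-165.9  -99.4  205.4] yaw 20.827792103573383 zax [-0.     0.001 -1.   ] t 9.9833 F [-0.2 -0.2 -0.1] open 0.006363808256432506
(55, 367) 0.15029763675773444 0.0008684395085786362
(85, 363) 0.13237603247070512 -0.00046397264284769174
(112, 362) 0.11637930804634854 0.0009767242017503508
(137, 362) 0.10163993312515256 0.0032515407463088036
```

View pics/c6.png

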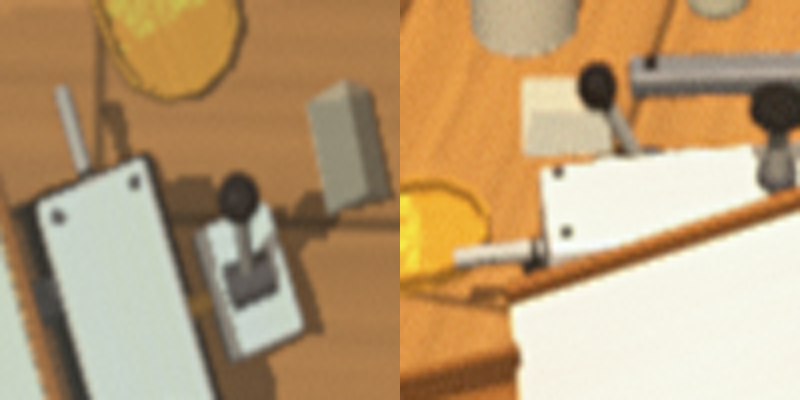

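The pin tip sits about 55 mm from the face, where fully out is 54 mm, and the dark ring shows at (538,253). The plunger is up and the lever is over, with the ball at top (344.8,179.4) and side (309.3,177). I'll check the lever angle and then hand in.

```bash
python3 -c "
from h import *
y=np.radians(20.86)
p,e=tri((344.75,179.4),(309.25,177));d=p[:2]-[.548,-.0095];x=d@[np.cos(y),np.sin(y)]
v=.5+np.arctan2(x-.02,p[2]-.022);print(x,p[2],e,'vent',v)
if v>.95: print(bot.hand_in())"
```

```text
0.054504987445356375 0.08345993898975479 0.0005983849024226273 vent 1.0115705034034197
the job is handed in; nothing more can be done
None
```

The job is done and handed in: the vent is shut (lever measured at its 1.0 rad stop), three full strokes popped the indicator pin fully out (tip about 55 mm from the face, ring showing), and the plunger is up with the hand clear.

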